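# Release the test bench: three buttons, then key in, turn and hold

### The job

Release the testing machine at the grey station: press its green, then its yellow, then its blue button fully down, one at a time. Then take the red-headed key from its stand, push it fully home in the station's keyhole, working it past the sticky pins, turn it a quarter turn clockwise to the stop and hold it there against the spring: finish with the key still gripped and turned. Leave the yellow note pad and the tape roll where they are.

Things in the scene. Friction and masses are not known exactly. Their poses are not given: they have to be found in the camera images.
- green_button_top (a point): centre of the top face of the green push button, a round button 24 mm across on a black housing on top of the release station; it is pressed straight down. The three buttons stand in one row, 45 mm apart, along the station's long side; which colour stands where changes
- green_button (a joint): travel of the green button in m: 0 up, 0.006 fully down (5 N), springs back when let go; it counts as pressed beyond 0.004 and as up below 0.002
- yellow_button_top (a point): centre of the top face of the yellow push button, a round button 24 mm across on a black housing on top of the release station; it is pressed straight down. The three buttons stand in one row, 45 mm apart, along the station's long side; which colour stands where changes
- yellow_button (a joint): travel of the yellow button in m: 0 up, 0.006 fully down (5 N), springs back when let go; it counts as pressed beyond 0.004 and as up below 0.002
- blue_button_top (a point): centre of the top face of the blue push button, a round button 24 mm across on a black housing on top of the release station; it is pressed straight down. The three buttons stand in one row, 45 mm apart, along the station's long side; which colour stands where changes
- blue_button (a joint): travel of the blue button in m: 0 up, 0.006 fully down (5 N), springs back when let go; it counts as pressed beyond 0.004 and as up below 0.002
- station: release station: grey box with flat aluminium top plate, 100 x 230 mm, 56 mm high, fixed to the worktop; origin under its centre. y runs along its long side, from the keyhole (72 mm to -y of the middle) towards the row of buttons (nearest one 60 mm from the keyhole); x points away from the robot
- lock_mouth (a point): middle of the keyhole at the plate's surface, z up, axes as the station's. The keyhole is a slot 16 mm long along this y and 8 mm wide along x, bevelled, through the 6 mm plate, then on into the switch's rotating plug below; clear depth 28 mm. The key goes in straight down, its width along y. Only with its shoulder within 2 mm of the plate can the key turn; once turned it cannot be pulled out
- upper_pin (a point): where the upper of two sticky pins pokes into the slot, 13.5 mm below the plate; the other pokes in from the other end of the slot 5 mm deeper. The key's tapered nose pushes these sprung pins aside: some 8 N downwards (up to 12), a little less if the key is rocked or twisted slightly. The nose meets the upper pin when the shoulder is still about 8 mm above the plate
- key_switch (a joint): turn of the key switch in rad: 0 at rest (slot along the station's y), grows clockwise seen from above, stop at 1.48 (a quarter turn); a spring turns it back to 0 (0.03 Nm at rest, 0.11 Nm at the stop), so it stays turned only while the key is held
- key_stand: black key stand, 46 x 60 mm on a 60 x 76 mm foot, top 48 mm above the worktop, fixed; origin under its centre. The key stands loose and upright in its 8 x 16 mm hole; lift it straight up by 30 mm or more to free it
- key_grip (a point): centre of the red flat head of the steel key: 9 mm thick along this x, 36 mm wide along y, 40 mm high, z up. Below it a shoulder 9 x 24 x 6 mm; its underside, 26 mm below this point, rests on the stand. The key is the same either way round (half a turn), weighs about 55 g. Fully home in the lock the shoulder lies on the plate, this point 26 mm above it
- key_tip (a point): lower tip of the key, 24.5 mm below the shoulder's underside. From the shoulder down: round shank 6 mm thick and 8.5 mm long, then flat blade 6 mm thick (x), 14 mm wide (y), 16 mm long; the last 6 mm taper to 3.6 x 7 mm. At the start it is hidden in the stand
- note_pad: yellow pad of sticky notes lying flat, 76 x 76 x 12 mm, loose, a bystander at the front left; origin under its centre
- tape_clear: roll of brown tape lying flat, 96 mm across, 48 mm high, loose, a bystander to the right of the station; origin under its centre

How it is judged:
By the outcome, as a careful person would: the job done as asked, in the order asked, and still so for the second after the job is handed in, while the arm keeps its last pose, push and grip.
It also fails if it takes over 61 s, if anything falls off the work surface, if the arm or the gripper's body presses on something with over 40 N, if the wrist force passes 120 N, or if a joint passes its speed limit or range.

### The arm

A 7-joint arm with a two-finger parallel gripper is mounted at the origin on a cart in front of the work surface, level with it; the furniture and walls round the work are solid. World frame = base frame: x ahead of the robot, y to its left, z up, the work surface at z = 0. Lengths are in mm, angles in rad, forces in N, time in s.
With the tool pointing down it reaches from about 400 to 925 mm from the base axis. Payload 5.6 kg.
Tool frame: the origin (TCP) lies on the centre line of the jaws, within the pads' length; the fingertips stand ahead of it and the grasp point (between the pads) lies 2 mm behind it (bot.tip_reach is the z of the fingertips in the tool frame, in mm); z points along the fingers, y is the direction in which the jaws open and shut (so a half turn about z gives the same grasp; the last joint's range is limited). The gripper opens to 85 mm and grips with 20 to 120 N. Pads are 22 mm wide; open, the fingers measure 114 mm over their backs; the gripper's body (76 mm by 85 mm) begins 54 mm behind the grasp point. The pads swing forward as they close: fully open they stand 13 mm farther back than shut.
Start: joints at [-1.389, 0.468, -0.012, 1.603, 0.006, 1.071, -0.056], TCP at [144.933, 633.642, 248.29] pointing down, gripper open.
Joint ranges: [-2.53, 2.53], [-0.31, 2.02], [-1.57, 1.55], [0.28, 2.44], [-1.29, 4.43], [0.15, 1.84], [-2.92, 2.92]. Speed limits (rad/s): [2.57, 2.57, 3.14, 3.14, 3.14, 3.14, 3.14].

### API

Orientations are given as [roll, pitch, yaw] about the fixed x, y, z axes, in that order (R = Rz(yaw) Ry(pitch) Rx(roll)).
In Python, from workcell import bot, viewer, job_done, look_for, spot_point gives the robot as it stands.
- The arm moves only by the tool jog_arm, never from a script. Its argument "rows" is text: rows parted by semicolons, each of 4 numbers parted by spaces: the shift along the tool's x, y, z in mm, then the turn about the tool's z in degrees. In form: tx ty tz twist; .... A call has 1 to 12 rows; each row is the pose to reach, as a shift and turn from the pose commanded when the call began, along the tool's axes at that moment; what a row does not reach only later rows make up. A row lasts 1/12 s, in which the tool goes at most 41.7 mm and 7.16 degrees, less where a joint would pass 70% of its speed; a pose out of reach is approached as far as the arm can. A call with a gripper value outside its range is refused whole. "grip" is the opening, from -1 (shut) to 1 (fully open), set as the call begins (left out, the last holds). The fingers move at their own pace and stop on an object; "squeeze" is the grip in N (left out, the last holds). Time passes only in rows, so rows that repeat a pose let the fingers close. It gives the time, the measured TCP pose, the force and the opening at its end, in the units of the state.
- bot.observe(): the state, without advancing time (a new reading comes with each control period).
- viewer.capture(name): name is "scene" or "top" or "wrist"; returns the picture (420x560x3 uint8, red, green, blue); there is no depth.
- viewer.camera_model(name): a dict with "mtx" (3x3 intrinsics, pixels), "pose" (4x4, takes a point from camera to world coordinates); the wrist camera has in their place "tool_from_camera" (4x4, takes a point from camera to tool coordinates, whose origin is the TCP and whose axes are the flange's). Camera axes: x right, y down, z forward; pixel columns grow to the right and rows downward; lengths in mm; the calibration is good to about 2 mm. A picture is of the moment at which its call begins: read the wrist's pose just before it. camera_model takes no time and is no camera call.
- job_done(): hands the job in, once; it reports no verdict.
Trained networks look in the newest picture that a camera, given by its name, has taken for a name from the list of things; names that differ only in an ending like _2 or _b are one class to them, and where a whole thing is asked for, a point or a joint stands for the part that bears it (a point fixed in the world has none). Each returns a list of dicts, best first, with "p" (0 to 1); they miss things now and then, are a little off and sometimes report something else, mostly with a low value. They report only what shows in the picture. A call takes as long as a camera call.
- look_for(name, camera): "uv" ([column, row] in pixels, amid what is visible of it).
- spot_point(name, camera): "uv" ([column, row] in pixels: a listed point, or the origin of a listed thing).
The state is a dict: "time": time; "joint_positions": joint angles; "joint_vel": joint speeds; "effort": joint torques, N m; "tool_pos": TCP position; "orientation": TCP orientation; "wrist_force": force on the tool from outside, world axes, zero at the start; "wrist_torque": the same for the moment, N m; "opening": opening from 0.0 (shut) to 1.0 (fully open).
Only numpy, scipy, OpenCV 4.12 (cv2) and the standard library are available. Lean on these libraries where they do the work, as an engineer would, in place of code of your own. Each camera call takes 0.05 s, during which the arm holds its last target.

## Working session

There is one attempt and no reset: what is moved stays moved. The work goes in short steps, Python scripts to look and compute and a tool call to move; the robot and the scene stay as the last step left them, time stands still between calls to the robot, and variables do not carry over. Pictures are saved under pics/ and viewed, and the job is handed in when it is done.

Besides the shell and the picture viewer there is one more tool, called after "Call:" as name(argument=value, ...) on one line, values as JSON. jog_arm: Moves the arm, as the interface text tells. Its arguments: {"type":"object","properties":{"rows":{"type":"string"},"grip":{"type":"number"},"squeeze":{"type":"number"}},"required":["rows"]}

```bash
mkdir -p pics; ls; cat > h.py <<'E'
import numpy as np, cv2
from scipy.spatial.transform import Rotation as R
from workcell import bot, viewer, job_done, look_for, spot_point
def T():
    s=bot.observe(); M=np.eye(4); M[:3,:3]=R.from_euler('xyz',s['orientation']).as_matrix(); M[:3,3]=s['tool_pos']; return M
def cam(n):
    m=viewer.camera_model(n)
    return np.array(m['mtx']), (np.array(m['pose']) if n!='wrist' else T()@np.array(m['tool_from_camera']))
def ray(n,uv,z,c=None):
    K,P=c or cam(n); d=P[:3,:3]@np.linalg.solve(K,[uv[0],uv[1],1]); o=P[:3,3]; return o+d*(z-o[2])/d[2]
def proj(n,p,c=None):
    K,P=c or cam(n); q=P[:3,:3].T@(np.array(p)-P[:3,3]); q=K@q; return q[:2]/q[2]
def snap(n,f):
    c=cam(n); im=viewer.capture(n); cv2.imwrite('pics/'+f+'.png',cv2.cvtColor(im,cv2.COLOR_RGB2BGR)); return im,c
E
python3 - <<'E'
from h import *
s=bot.observe(); print(s, bot.tip_reach)
for n in('scene','top','wrist'): snap(n,n+'0')
E
```

```text
pics
{'time': 0.0, 'joint_positions': array([-1.38903113,  0.468389  , -0.01165701,  1.60362172,  0.00598284,
        1.07138607, -0.05631907]), 'joint_vel': array([ 0.00148131,  0.0007165 ,  0.00259009, -0.00131421,  0.00109059,
       -0.00170849,  0.00244795]), 'effort': array([ 9.12579708e-04, -5.32400393e+01,  2.15347105e-02, -2.51293015e+01,
        1.14181708e-02,  7.95555155e-03, -6.36848995e-06]), 'tool_pos': array([144.78166594, 633.13221906, 247.33142803]), 'orientation': array([-3.13982541e+00,  8.41946093e-05,  2.91678463e+00]), 'wrist_force': array([-0.11888041,  0.20025185,  0.09254881]), 'wrist_torque': array([-0.0138942 ,  0.01273315, -0.03491392]), 'opening': 1.0034741880008955} 17.0
```

View pics/scene0.png

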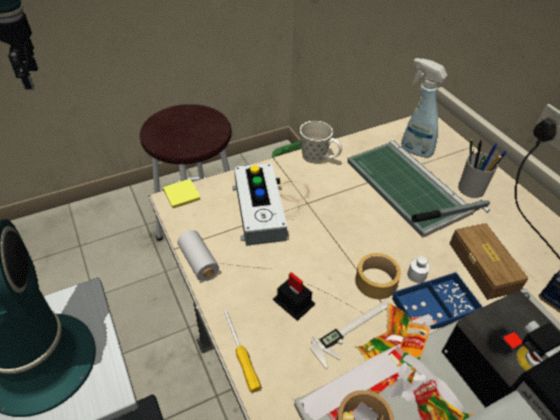

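View pics/top0.png

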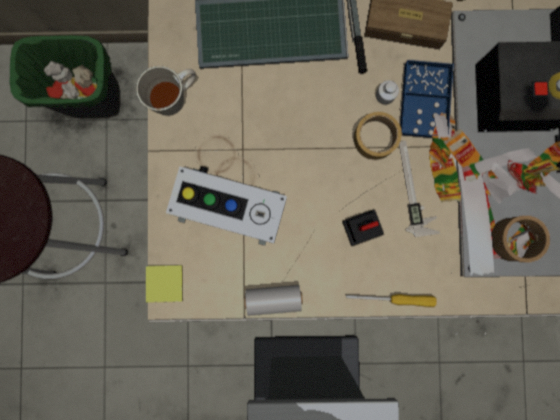

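View pics/wrist0.png

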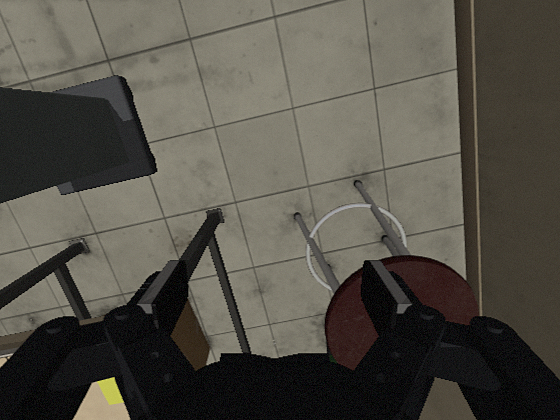

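The top view shows the station at about (226,205), with yellow (189,193), green (209,199) and blue (231,205) buttons and the keyhole at (260,214). The key stand is at (363,227), and the pad and tape are clear of it. Next I measure positions.

```bash
python3 - <<'E'
from h import *
Z={'green_button_top':72,'yellow_button_top':72,'blue_button_top':72,'lock_mouth':56,'key_grip':74,'station':0,'key_stand':0,'tape_clear':0,'note_pad':0}
for n in('top','scene'):
    viewer.capture(n); c=cam(n); print(n,c[1][:3,3])
    for k,z in Z.items():
        r=spot_point(k,n)[:2]
        for d in r: print(n,k,np.round(d['uv'],1),round(d['p'],2),ray(n,d['uv'],z,c).round(1))
im=viewer.capture('top')
cv2.imwrite('pics/top1.png',cv2.resize(cv2.cvtColor(im[150:260,150:410],cv2.COLOR_RGB2BGR),None,fx=3,fy=3,interpolation=cv2.INTER_CUBIC))
E
```

```text
top [ 472.68752056   85.30395731 1121.27067159]
top green_button_top [208.2 198.3] 0.47 [576.9 228.3  72. ]
top yellow_button_top [189.8 193.8] 0.5 [586.6 265.5  72. ]
top blue_button_top [230.4 206.7] 0.68 [559.2 183.5  72. ]
top lock_mouth [260.6 217.4] 0.74 [537.7 123.3  56. ]
top lock_mouth [253.6 213.9] 0.35 [545.1 137.6  56. ]
top key_grip [369.3 229.1] 0.66 [510.1 -95.2  74. ]
top station [232.3 206.9] 0.64 [564.7 186.1   0. ]
top key_stand [362.1 225.9] 0.91 [519.8 -92.7   0. ]
top tape_clear [374.1 137.9] 0.78 [ 711.  -123.5    0. ]
top note_pad [166.  286.1] 0.89 [396.9 329.1   0. ]
scene [ 206.3736451  -600.70486212  901.75112138]
scene green_button_top [259.4 179.3] 0.57 [582.7 227.1  72. ]
scene yellow_button_top [254.4 167.9] 0.64 [589.3 272.3  72. ]
scene yellow_button_top [181.6 193.8] 0.56 [388.4 259.9  72. ]
scene blue_button_top [255.9 192.6] 0.61 [554.5 186.8  72. ]
scene blue_button_top [293.2 300.1] 0.49 [ 493.1 -129.4   72. ]
scene lock_mouth [262.5 216.5] 0.71 [541.4 120.4  56. ]
scene key_grip [295.8 280.7] 0.77 [519.3 -90.6  74. ]
scene key_grip [377.8 278.3] 0.15 [ 677.8 -159.1   74. ]
scene station [261.1 208.7] 0.93 [572.  194.8  -0. ]
scene key_stand [291.4 302. ] 0.88 [512.1 -91.2   0. ]
scene tape_clear [377.7 281.6] 0.73 [ 714.5 -127.2    0. ]
scene note_pad [181.4 195.2] 0.62 [402.  329.7   0. ]
```

View pics/top1.png

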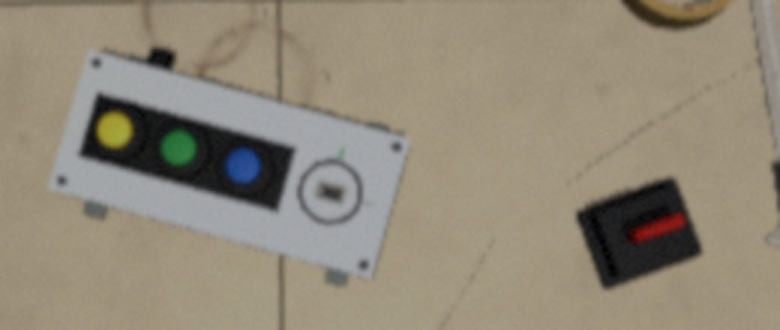

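```bash
cat > fit.py <<'E'
from h import *
def blob(im,col,c0,rad=14):
    hsv=cv2.cvtColor(im,cv2.COLOR_RGB2HSV); 
    lo,hi={'green':((45,80,40),(85,255,255)),'yellow':((22,100,80),(35,255,255)),'blue':((100,110,60),(125,255,255)),'red':((0,120,80),(6,255,255))}[col]
    m=cv2.inRange(hsv,lo,hi); n,l,st,ce=cv2.connectedComponentsWithStats(m)
    L=[(st[i][4],ce[i]) for i in range(1,n) if np.hypot(*(ce[i]-c0))<rad]
    return max(L,key=lambda a:a[0]) if L else None
E
python3 - <<'E'
from fit import *
from scipy.optimize import least_squares
obs={}
for n,C in (('top',{'yellow':(188,193),'green':(209,199),'blue':(231,205)}),('scene',{'yellow':(255,169),'green':(257,180),'blue':(260,192)})):
    im=viewer.capture(n); c=cam(n)
    for k in C:
        b=blob(im,k,C[k]); print(n,k,b); obs[n,k]=(b[1],c)
loc={'yellow':78,'green':33,'blue':-12}
def f(p,pr=0):
    x,y,a,h,ox,oy=p; r=[]
    for (n,k),(uv,c) in obs.items():
        P=[x-np.sin(a)*loc[k],y+np.cos(a)*loc[k],h]
        if n=='scene': P=[P[0]+ox,P[1]+oy,P[2]]
        r+=list(proj(n,P,c)-uv)
    return np.array(r+[(ox)/3,oy/3,(h-72)/4])
s=least_squares(f,[560,200,.3,72,0,0]); print(s.x.round(2),s.fun.round(2))
x,y,a=s.x[:3]
for l in (78,33,-12,-72): print(l,(x-np.sin(a)*l).round(1),(y+np.cos(a)*l).round(1))
E
```

```text
top yellow (np.int32(118), array([187.79661017, 192.80508475]))
top green (np.int32(137), array([209.08029197, 199.00729927]))
top blue (np.int32(125), array([230.6  , 204.952]))
scene yellow (np.int32(65), array([254.30769231, 168.78461538]))
scene green (np.int32(90), array([256.93333333, 180.22222222]))
scene blue (np.int32(78), array([259.47435897, 192.23076923]))
[ 5.6622e+02  1.9473e+02 -2.9000e-01  7.2130e+01 -1.8000e-01  1.9000e-01] [-0.01  0.14  0.05 -0.08 -0.08 -0.02  0.12 -0.21 -0.05 -0.   -0.01  0.23
 -0.06  0.06  0.03]
78 588.4 269.5
33 575.6 226.4
-12 562.8 183.2
-72 545.8 125.7
```

```bash
cat >> h.py <<'E'
def go(p,yang=None,M=None):
    """shift in tool axes & twist(deg) to bring TCP to world p, tool y axis at world angle yang (mod pi)"""
    M=T() if M is None else M
    s=M[:3,:3].T@(np.array(p)-M[:3,3]); tw=0
    if yang is not None:
        cur=np.arctan2(M[1,1],M[0,1]); d=cur-yang; d=(d+np.pi/2)%np.pi-np.pi/2; tw=np.degrees(d)
    print('shift',s.round(1),'twist',round(tw,2),'alt',round(tw+180*(-np.sign(tw)),1)); return s,tw
E
python3 - <<'E'
from h import *
go([575.6,226.4,190],-.29)
E
```

```text
shift [-510.6 -301.    58.3] twist -86.27 alt 93.7
```

Call:
jog_arm(rows="-34 -20 4 6; -68 -40 8 12; -102 -60 12 18; -136 -80 16 25; -170 -100 20 32; -204 -120 24 39; -238 -140 28 46; -272 -160 32 53; -306 -180 36 60; -340 -200 40 67; -374 -220 44 74; -408 -240 48 81", grip=-1, squeeze=60)

```text
time: 2.3
tool_pos: [490.3, 307.4, 200.5]
orientation: [3.141, -0.001, 1.497]
wrist_force: [0.2, 0.0, -0.4]
opening: 0.001
```

```bash
python3 - <<'E'
from h import *
s=bot.observe();print(s['time'],s['joint_positions'].round(2),s['joint_vel'].round(2))
go([575.6,226.4,190],-.29)
E
```

```text
2.3 [-0.94  0.41  0.41  1.85 -0.2   0.92 -0.51] [ 0.53  0.28  0.41 -0.21 -0.32  0.02 -0.38]
shift [-74.5  91.   10.5] twist 12.4 alt -167.6
```

Call:
jog_arm(rows="-19 23 3 4; -38 46 6 8; -57 69 9 12; -70 85 10 12; -72 88 10 12; -72 88 10 12; -72 88 10 12")

```text
time: 2.88
tool_pos: [571.5, 231.7, 190.2]
orientation: [-3.141, -0.0, 1.294]
wrist_force: [-0.1, 0.5, 0.1]
opening: 0.001
```

```bash
python3 - <<'E'
from fit import *
go([575.6,226.4,110],-.29)
im,c=snap('wrist','w1')
for k,l in (('yellow',78),('green',33),('blue',-12),('lock',-72)):
    a=-.29; print(k,proj('wrist',[566.22-np.sin(a)*l,194.73+np.cos(a)*l,72 if l>-50 else 56],c).round(1))
E
```

```text
shift [-4.   5.5 80.2] twist 0.77 alt -179.2
yellow [280.4 159.2]
green [279.4 211.7]
blue [278.4 259.1]
lock [277.1 305.3]
```

View pics/w1.png

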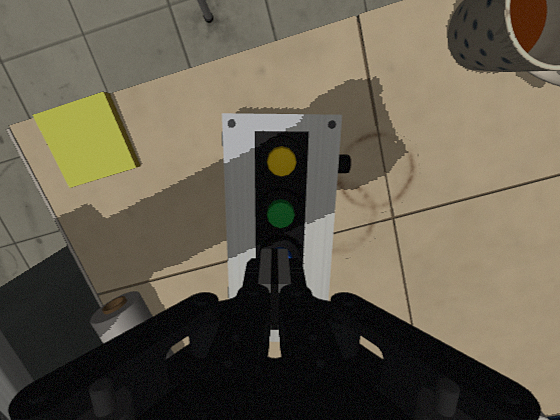

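The wrist view shows yellow at (281,161) and green at (281,214), within 2 px of the predicted positions, so I go down on green.

Call:
jog_arm(rows="-2 3 25 1; -4 5 50 1; -4 5 75 1; -4 5 92 1; -4 5 98 1; -4 5 102 1; -4 5 105 1; -4 5 107 1; -4 5 108 1; -4 5 108 1")

```text
time: 3.77
tool_pos: [573.8, 227.2, 88.5]
orientation: [-3.136, -0.002, 1.278]
wrist_force: [-19.7, -5.2, 41.0]
opening: 0.002
```

```bash
python3 - <<'E'
from h import *
s=bot.observe();print(s['tool_pos'],s['wrist_force'])
E
```

```text
[573.77809022 227.16776052  88.45900361] [-19.74014021  -5.22045625  40.96425537]
```

Call:
jog_arm(rows="0 0 -5 0; 0 0 -5 0")

```text
time: 3.93
tool_pos: [576.2, 227.6, 90.8]
orientation: [3.14, -0.004, 1.278]
wrist_force: [-1.7, -0.5, 4.4]
opening: 0.0
```

Call:
jog_arm(rows="0 0 -2 0; 0 0 -2 0")

```text
time: 4.1
tool_pos: [576.2, 227.6, 91.1]
orientation: [3.14, -0.003, 1.278]
wrist_force: [-0.6, 1.7, 4.2]
opening: -0.0
```

Call:
jog_arm(rows="0 0 -2 0; 0 0 -2 0")

```text
time: 4.27
tool_pos: [576.2, 226.8, 92.0]
orientation: [3.141, -0.002, 1.277]
wrist_force: [-0.0, 2.0, 3.7]
opening: -0.003
```

Call:
jog_arm(rows="0 0 -2 0; 0 0 -2 0")

```text
time: 4.43
tool_pos: [576.0, 225.8, 93.5]
orientation: [3.141, -0.0, 1.276]
wrist_force: [-0.1, 0.6, 2.1]
opening: -0.0
```

Call:
jog_arm(rows="0 0 -2 0; 0 0 -2 0")

```text
time: 4.6
tool_pos: [575.7, 225.0, 95.1]
orientation: [-3.141, 0.001, 1.276]
wrist_force: [0.1, 0.7, 1.8]
opening: 0.001
```

```bash
python3 - <<'E'
from h import *
go([588.6,269.5,110],-.29);go([588.6,269.5,88],-.29)
E
```

```text
shift [ 46.3  -0.6 -14.9] twist -0.29 alt 179.7
shift [46.3 -0.6  7.1] twist -0.29 alt 179.7
```

Call:
jog_arm(rows="0 0 -12 0; 0 0 -20 0; 22 0 -22 0; 45 -0.6 -20 0; 46.3 -0.6 -15 0; 46.3 -0.6 -6 0; 46.3 -0.6 0 0; 46.3 -0.6 4 0; 46.3 -0.6 7 0; 46.3 -0.6 8 0; 46.3 -0.6 9 0; 46.3 -0.6 9 0")

```text
time: 5.6
tool_pos: [588.3, 269.0, 88.9]
orientation: [-3.14, 0.0, 1.275]
wrist_force: [-7.9, -3.2, 19.5]
opening: 0.001
```

Yellow has bottomed out too, at 19.5 N. Next I lift over green to blue.

Call:
jog_arm(rows="0 0 -12 0; 0 0 -26 0; -30 0 -36 0; -60 0 -36 0; -85 0.3 -33 0; -90 0.3 -26 0; -90 0.3 -14 0; -90 0.3 -8 0; -90 0.3 -4 0; -90 0.3 -1 0; -90 0.3 0 0; -90 0.3 0 0")

```text
time: 6.6
tool_pos: [562.8, 184.5, 88.7]
orientation: [-3.14, -0.0, 1.277]
wrist_force: [-9.5, -4.4, 26.2]
opening: -0.004
```

Call:
jog_arm(rows="0 0 -15 0; 0 0 -40 0; -20 0 -75 0; -50 0 -105 0; -85 0 -125 0; -120 0 -125 0; -155 0 -125 0; -190 0 -125 0; -220 0 -125 0; -235 0 -125 0; -240 0 -125 0; -240 0 -125 0", grip=1)

```text
time: 7.6
tool_pos: [493.4, -45.8, 211.3]
orientation: [3.141, -0.0, 1.275]
wrist_force: [-0.2, 0.0, 0.2]
opening: 0.999
```

```bash
python3 - <<'E'
from fit import *
print(T().round(1)[:3,3]); snap('wrist','w2'); 
for n in('top','scene'):
    im,c=snap(n,n+'2'); hsv=cv2.cvtColor(im,cv2.COLOR_RGB2HSV)
    m=cv2.inRange(hsv,(0,150,80),(8,255,255))|cv2.inRange(hsv,(172,150,80),(180,255,255))
    nn,l,st,ce=cv2.connectedComponentsWithStats(m)
    for i in range(1,nn):
        if st[i][4]>20: print(n,st[i],ce[i].round(1),cv2.minAreaRect(np.argwhere(l==i)[:,::-1].astype(np.float32)),ray(n,ce[i],94,c).round(1),ray(n,ce[i],74,c).round(1))
E
```

```text
[493.4 -45.8 211.3]
top [ 47  81  15  17 184] [54.8 90. ] ((54.0, 89.0), (16.0, 14.0), 90.0) [797.8 533.   94. ] [804.2 541.7  74. ]
top [ 75  83  20  13 114] [85.9 89.3] ((84.14615631103516, 89.33078002929688), (19.721521377563477, 10.542952537536621), 7.125016689300537) [798.2 470.4  94. ] [804.6 477.9  74. ]
top [534  82  14  13 175] [540.7  88. ] ((540.5, 88.0), (12.0, 13.0), 90.0) [ 787.4 -442.1   94. ] [ 793.6 -452.4   74. ]
top [456 143  15  12  42] [464.3 148.5] ((463.57373046875, 149.1885223388672), (2.5607378482818604, 17.79712677001953), 50.194427490234375) [ 667.2 -284.7   94. ] [ 671.  -291.9   74. ]
top [549 146  11  10  38] [553.4 149.9] ((553.9400024414062, 151.4199981689453), (11.80000114440918, 5.0), 53.13010025024414) [ 661.7 -461.2   94. ] [ 665.4 -471.8   74. ]
top [458 148  16  15  61] [464.5 156.4] ((466.25, 154.75), (5.656853675842285, 19.091880798339844), 45.0) [ 651.3 -284.4   94. ] [ 654.7 -291.6   74. ]
top [445 159   8   7  23] [448.6 162.7] ((448.0588684082031, 162.2353057861328), (5.820855140686035, 6.790997505187988), 75.96376037597656) [ 639.  -252.4 
[... 2737 characters left out ...]
1386719, 385.20001220703125), (2.2360680103302, 12.521980285644531), 63.43495178222656) [ 609.6 -393.5   94. ] [ 619.6 -388.4   74. ]
scene [415 388  24  16 183] [424.9 395.8] ((426.78607177734375, 395.9071044921875), (13.202300071716309, 23.042217254638672), 81.46923065185547) [ 598.9 -408.7   94. ] [ 608.6 -403.9   74. ]
scene [418 408  13  12  67] [423.7 414.8] ((422.98529052734375, 414.691162109375), (15.4348726272583, 7.374438762664795), 30.963754653930664) [ 577.1 -433.5   94. ] [ 586.2 -429.4   74. ]
scene [331 410   7  10  41] [334.5 413.6] ((335.3600158691406, 413.9800109863281), (8.800000190734863, 5.800000190734863), 53.13010025024414) [ 444.7 -367.6   94. ] [ 450.6 -361.8   74. ]
```

View pics/w2.png

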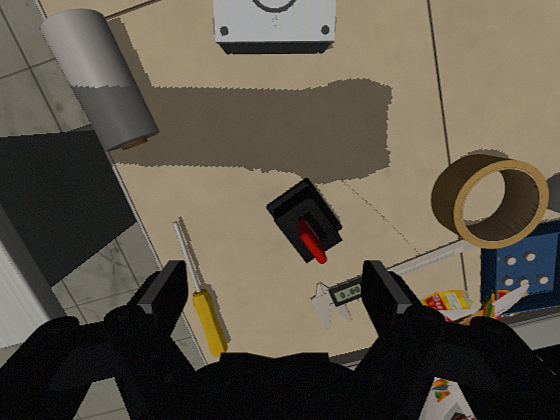

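```bash
cat > keyfit.py <<'E'
from fit import *
from scipy.optimize import minimize
def redmask(f):
    im=cv2.imread(f); hsv=cv2.cvtColor(im,cv2.COLOR_BGR2HSV)
    return cv2.inRange(hsv,(0,130,50),(8,255,255))|cv2.inRange(hsv,(172,130,50),(180,255,255))
def sil(n,c,p,z0,z1,S=4,hx=4.5,hy=18):
    x,y,a=p; pts=[]
    for sx in(-hx,hx):
        for sy in(-hy,hy):
            for z in(z0,z1): pts.append(proj(n,[x+sx*np.cos(a)-sy*np.sin(a),y+sx*np.sin(a)+sy*np.cos(a),z],c))
    h=cv2.convexHull(((np.array(pts)+.5)*S*16).astype(np.int32))
    m=np.zeros((420*S,560*S),np.uint8); cv2.fillConvexPoly(m,h,255,shift=4)
    return cv2.resize(m,(560,420),interpolation=cv2.INTER_AREA)/255.
def fitkey(views,p0,z0=54,z1=94):
    M=[]
    for n,c,f,uv in views:
        m=redmask(f); nn,l,st,ce=cv2.connectedComponentsWithStats(m)
        i=1+np.argmin(np.hypot(*(ce[1:]-uv).T)+100*(st[1:,4]<40)); M.append((l==i).astype(float))
    def cost(q): 
        p=(q[0]*5,q[1]*5,q[2]*.1); return sum(np.abs(sil(n,c,p,z0,z1)-m).sum()/m.sum() for (n,c,f,u),m in zip(views,M))
    r=minimize(cost,[p0[0]/5,p0[1]/5,p0[2]/.1],method='Nelder-Mead',options=dict(initial_simplex=np.array([p0[0]/5,p0[1]/5,p0[2]/.1])+np.array([[0,0,0],[2,0,0],[0,2,0],[0,0,2]]),xatol=.01,fatol=1e-4))
    return r.x*[5,5,.1],r.fun
E
python3 - <<'E'
from keyfit import *
W=('wrist',cam('wrist'),'pics/w2.png',(312,243));Tp=('top',cam('top'),'pics/top0.png',(370,226));Sc=('scene',cam('scene'),'pics/scene0.png',(295,281))
for z in (0,6):
  for v in ([W],[Tp],[Sc],[W,Tp],[W,Tp,Sc]): print(z,[a[0] for a in v],fitkey(v,(515,-92,.36),54+z,94+z))
E
```

```text
0 ['wrist'] (array([ 5.16971393e+02, -9.30452126e+01,  2.17349675e-01]), np.float64(0.6855180650940579))
0 ['top'] (array([ 5.17039675e+02, -9.41948742e+01,  3.43052753e-01]), np.float64(0.2536953242835596))
0 ['scene'] (array([ 5.15565510e+02, -9.35954295e+01,  1.88531253e-01]), np.float64(0.29604663487016425))
0 ['wrist', 'top'] (array([ 5.17057464e+02, -9.32930101e+01,  2.77221341e-01]), np.float64(1.0346902251724586))
0 ['wrist', 'top', 'scene'] (array([ 5.16728200e+02, -9.28009757e+01,  2.57964211e-01]), np.float64(1.37909434907494))
6 ['wrist'] (array([ 5.17020418e+02, -9.09432728e+01,  2.01904321e-01]), np.float64(0.7398925052254404))
6 ['top'] (array([ 5.16578347e+02, -9.26407823e+01,  3.51152558e-01]), np.float64(0.25788084464555056))
6 ['scene'] (array([ 5.14208426e+02, -9.59367577e+01,  1.68884935e-01]), np.float64(0.32313725490196077))
6 ['wrist', 'top'] (array([ 5.16735912e+02, -9.18441143e+01,  2.39321479e-01]), np.float64(1.140256180566721))
6 ['wrist', 'top', 'scene'] (array([ 5.16497561e+02, -9.29537630e+01,  2.39947214e-01]), np.float64(1.6046978111400327))
```

```bash
python3 - <<'E'
from keyfit import *
c=cam('wrist'); im=cv2.imread('pics/w2.png'); m=redmask('pics/w2.png')
S=6;o=np.array([250,165]);cr=cv2.resize(im[165:265,250:380],None,fx=S,fy=S,interpolation=cv2.INTER_NEAREST)
def box(p,hx,hy,z0,z1,col):
    x,y,a=p
    for z in(z0,z1):
        q=[((proj('wrist',[x+sx*np.cos(a)-sy*np.sin(a),y+sx*np.sin(a)+sy*np.cos(a),z],c)+.5-o)*S).astype(int) for sx,sy in((-hx,-hy),(hx,-hy),(hx,hy),(-hx,hy))]
        cv2.polylines(cr,[np.array(q)],True,col,1)
box((516.9,-93.2,.34),4.5,18,54,94,(255,255,0)); box((516.9,-93.2,.34),23,30,0.1,48,(0,255,0))
cv2.imwrite('pics/c1.png',cr)
E
```

```text
(no output)
```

View pics/c1.png

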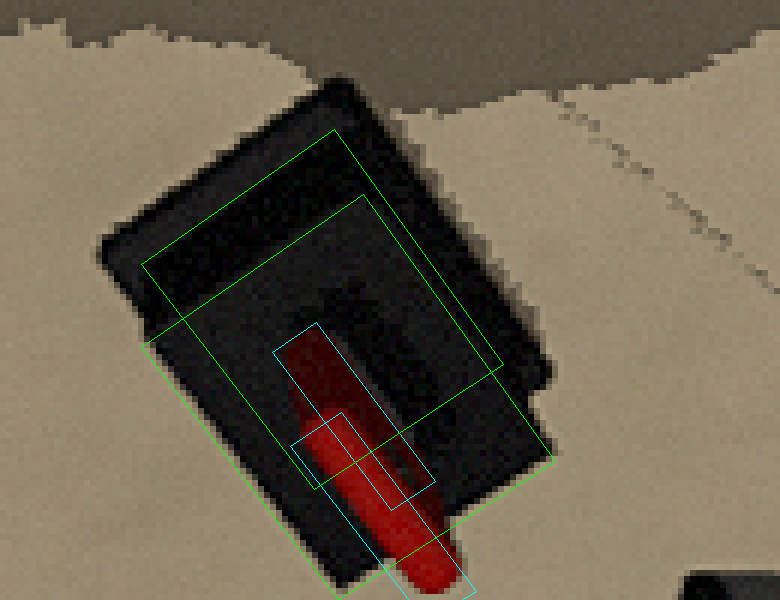

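```bash
python3 - <<'E'
from h import *
print(bot.observe()['joint_positions'].round(2))
go([517.5,-92,150],.35);go([517.5,-92,80],.35)
E
```

```text
[-0.47  0.27  0.58  2.04 -0.19  0.88 -0.08]
shift [-39.5  36.6  61.1] twist -36.76 alt 143.2
shift [-39.5  36.6 131.1] twist -36.76 alt 143.2
```

Call:
jog_arm(rows="-7 6 10 -6; -14 12 20 -12; -21 18 30 -19; -28 24 40 -26; -34 30 50 -32; -39.5 36.6 60 -36.8; -39.5 36.6 75 -36.8; -39.5 36.6 92 -36.8; -39.5 36.6 105 -36.8; -39.5 36.6 110 -36.8; -39.5 36.6 110 -36.8")

```text
time: 8.67
tool_pos: [516.3, -92.7, 99.9]
orientation: [-3.139, -0.001, 1.921]
wrist_force: [-0.2, 0.0, -0.4]
opening: 0.999
```

```bash
python3 - <<'E'
from h import *
go([517.5,-92,80],.35)
snap('wrist','w3');snap('scene','s3')
E
```

```text
shift [ 0.2  1.4 19.9] twist -0.01 alt 180.0
```

View pics/w3.png

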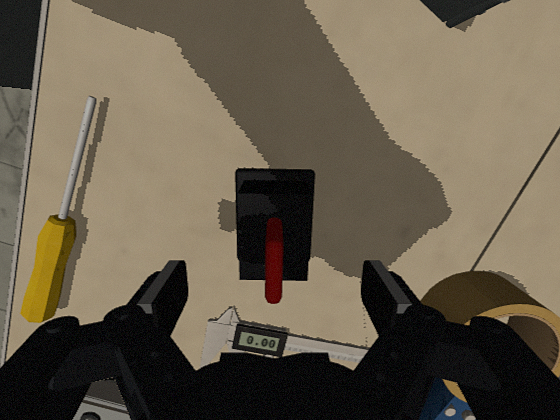

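The key head is at column 274, midway between the jaws (186 and 363), and square to them. I descend and close.

Call:
jog_arm(rows="0.2 0.4 8 0; 0.2 0.4 16 0; 0.2 0.4 20 0; 0.2 0.4 20 0")

```text
time: 9.1
tool_pos: [516.2, -93.6, 80.3]
orientation: [-3.14, -0.001, 1.918]
wrist_force: [-0.3, 0.4, -0.7]
opening: 0.999
```

Call:
jog_arm(rows="0 0 0 0; 0 0 0 0; 0 0 0 0; 0 0 0 0; 0 0 0 0; 0 0 0 0; 0 0 0 0; 0 0 0 0", grip=-1, squeeze=50)

```text
time: 9.77
tool_pos: [517.1, -93.8, 81.5]
orientation: [3.141, 0.0, 1.918]
wrist_force: [0.1, -0.7, 2.1]
opening: 0.099
```

Call:
jog_arm(rows="0 0 0 0; 0 0 0 0; 0 0 -6 0; 0 0 -14 0; 0 0 -24 0; 0 0 -36 0; 0 0 -50 0; 0 0 -65 0; 0 0 -75 0; 0 0 -75 0; 0 0 -75 0", squeeze=110)

```text
time: 10.68
tool_pos: [517.4, -93.6, 157.1]
orientation: [3.14, 0.0, 1.919]
wrist_force: [-0.4, 0.8, -1.0]
opening: 0.086
```

```bash
python3 - <<'E'
from h import *
go([517.5,-92,155],.35)
snap('wrist','w4');snap('scene','s4');snap('top','t4')
im=cv2.imread('pics/s4.png')[220:320,240:360];cv2.imwrite('pics/s4c.png',cv2.resize(im,None,fx=5,fy=5,interpolation=cv2.INTER_CUBIC))
E
```

```text
shift [1.5 0.7 2.1] twist -0.12 alt 179.9
```

View pics/w4.png

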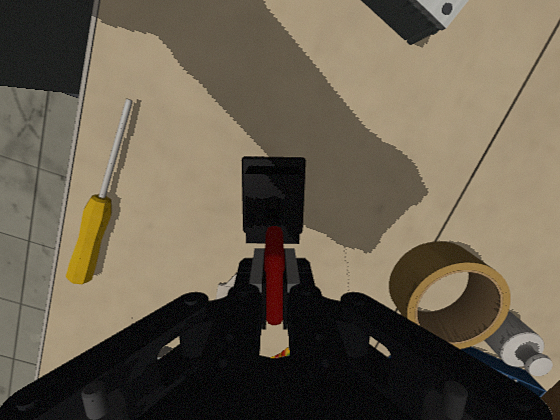

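View pics/s4c.png

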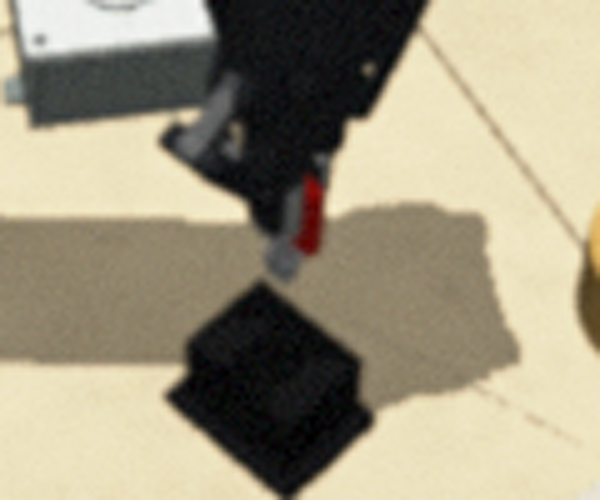

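```bash
python3 - <<'E'
from h import *
m=viewer.camera_model('wrist'); c=(np.array(m['mtx']),np.array(m['tool_from_camera'])); print(c[1].round(3))
for x in(-18,0,18):
  for z in(-12.5,27.5,33.5): print(x,z,proj('wrist',[x,0,z],c).round(1))
print('tip',proj('wrist',[7,0,58],c),proj('wrist',[7,0,58-6],c))
im=cv2.imread('pics/w4.png')[215:345,215:335];cv2.imwrite('pics/w4c.png',cv2.resize(im,None,fx=5,fy=4,interpolation=cv2.INTER_NEAREST))
im=im.astype(float);im=np.clip(im*3,0,255).astype(np.uint8);cv2.imwrite('pics/w4d.png',cv2.resize(im,None,fx=5,fy=4,interpolation=cv2.INTER_NEAREST))
E
```

```text
[[ 0.00000e+00 -9.55000e-01 -2.96000e-01  7.46980e+01]
 [ 1.00000e+00 -1.00000e-03  2.00000e-03  9.30000e-02]
 [-2.00000e-03 -2.96000e-01  9.55000e-01 -1.25499e+02]
 [ 0.00000e+00  0.00000e+00  0.00000e+00  1.00000e+00]]
-18 -12.5 [273.4 328.7]
-18 27.5 [273.5 281.7]
-18 33.5 [273.5 276.4]
0 -12.5 [273.4 294.3]
0 27.5 [273.4 253.6]
0 33.5 [273.4 249.1]
18 -12.5 [273.4 256.9]
18 27.5 [273.4 223.7]
18 33.5 [273.4 220. ]
tip [273.43832089 223.25446549] [273.4357114  226.52341721]
```

View pics/w4d.png

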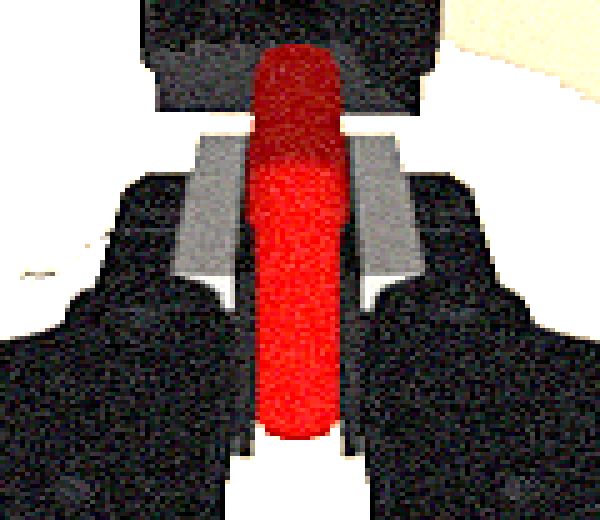

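```bash
python3 - <<'E'
from h import *
go([545.5,124.6,150],-.29)
E
```

```text
shift [195.2 101.8   5.6] twist 36.54 alt -143.5
```

Call:
jog_arm(rows="8 4 0 1; 24 12 0 4; 44 23 1 8; 66 34 2 12; 88 46 3 16; 110 57 4 20; 132 69 5 25; 153 80 5 29; 172 90 5 33; 187 98 5 36; 195 102 5 36.5; 195 102 5 36.5")

```text
time: 11.83
tool_pos: [546.0, 126.6, 150.4]
orientation: [-3.14, 0.001, 1.286]
wrist_force: [0.3, 1.1, -0.0]
opening: 0.085
```

```bash
python3 - <<'E'
from h import *
go([545.5,124.6,124],-.29); print(bot.observe()['joint_positions'].round(2))
im,c=snap('wrist','w5')
print(proj('wrist',[545.8,125.7,56],c), [proj('wrist',[566.22+.286*l,194.73+.958*l,72],c).round(1) for l in(-12,33,78)])
im,c=snap('scene','s5');a=im[120:280,190:330,::-1];cv2.imwrite('pics/s5c.png',cv2.resize(a,None,fx=4,fy=4,interpolation=cv2.INTER_CUBIC)); print(proj('scene',[545.8,125.7,56],c)) 
for n in('scene','wrist'): print(spot_point('key_tip',n)[:2],spot_point('lock_mouth',n)[:2])
E
```

```text
shift [-2.   0.1 26.4] twist 0.3 alt -179.7
[-0.7   0.48  0.53  1.93 -0.32  0.82 -0.28]
[273.05361431 217.18315709] [array([273.1, 140.2]), array([273.4,  66.5]), array([273.8, -18.5])]
[263.22999307 214.48400543]
[{'uv': [261.7, 202.5], 'p': 0.42}] [{'uv': [264.9, 216.6], 'p': 0.75}, {'uv': [264.0, 213.4], 'p': 0.45}]
[] []
```

View pics/w5.png

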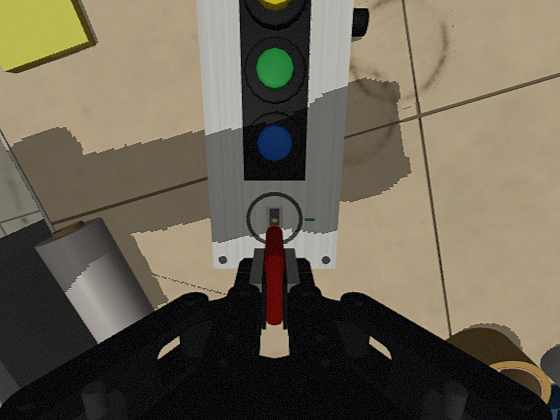

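View pics/s5c.png

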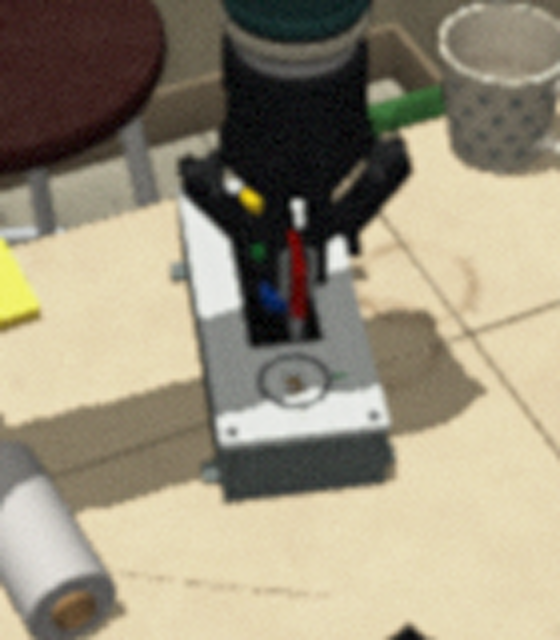

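```bash
python3 - <<'E'
from h import *
c=cam('scene')
for z in (-12.5,27.5,33.5,58): print(z,((proj('scene',[546.3,127.7,150.4-z],c)-[190,120])).round(1), ((proj('scene',[546.3,127.7,150.4-z],c)-[240,170])*10).round(0))
im=cv2.imread('pics/s5.png')[170:230,240:300];cv2.imwrite('pics/s5d.png',cv2.resize(np.clip(im*1.6,0,255).astype(np.uint8),None,fx=10,fy=10,interpolation=cv2.INTER_CUBIC))
E
```

```text
-12.5 [73.  61.1] [230. 111.]
27.5 [73.  73.9] [230. 239.]
33.5 [73.  75.7] [230. 257.]
58 [73.  83.2] [230. 332.]
```

View pics/s5d.png

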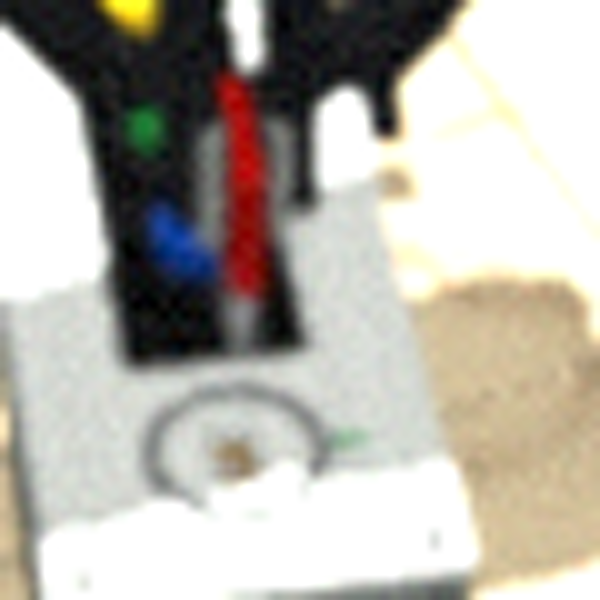

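Call:
jog_arm(rows="-1 0 8 0.3; -2 0 16 0.3; -2 0 24 0.3; -2 0 30 0.3; -2 0 34 0.3; -2 0 34 0.3")

```text
time: 12.63
tool_pos: [545.1, 122.2, 116.0]
orientation: [-3.14, 0.001, 1.276]
wrist_force: [0.5, 0.4, -1.4]
opening: 0.083
```

Call:
jog_arm(rows="0 0 2 0; 0 0 4 0; 0 0 4 0")

```text
time: 12.88
tool_pos: [545.8, 122.4, 113.1]
orientation: [-3.142, 0.0, 1.276]
wrist_force: [-0.2, 0.1, -0.5]
opening: 0.089
```

Call:
jog_arm(rows="0 0 2 0; 0 0 4 0; 0 0 4 0")

```text
time: 13.13
tool_pos: [545.7, 122.4, 109.0]
orientation: [-3.141, 0.0, 1.276]
wrist_force: [0.7, 0.1, -1.0]
opening: 0.084
```

Call:
jog_arm(rows="1 0 1 0; 2 0 2 0; 2 0 3 0; 2 0 3 0")

```text
time: 13.47
tool_pos: [546.4, 124.4, 106.1]
orientation: [-3.141, 0.0, 1.276]
wrist_force: [-0.1, 0.4, -0.9]
opening: 0.085
```

```bash
python3 - <<'E'
from h import *
s=bot.observe();print(s['tool_pos'],s['wrist_force'],s['wrist_torque'])
im,c=snap('wrist','w6');snap('scene','s6')
im=cv2.imread('pics/s6.png')[170:230,240:300];cv2.imwrite('pics/s6d.png',cv2.resize(np.clip(im*1.6,0,255).astype(np.uint8),None,fx=10,fy=10,interpolation=cv2.INTER_CUBIC))
im=cv2.imread('pics/w6.png')[170:330,215:335];cv2.imwrite('pics/w6d.png',cv2.resize(np.clip(im*1.6,0,255).astype(np.uint8),None,fx=3.7,fy=3.7,interpolation=cv2.INTER_NEAREST))
E
```

```text
[546.37642033 124.40745967 106.08324285] [-0.11581254  0.44593042 -0.90042396] [0.01530651 0.0725676  0.00570488]
```

View pics/w6d.png

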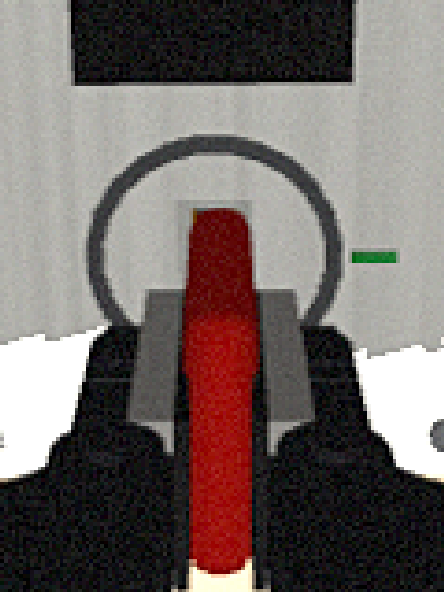

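View pics/s6d.png

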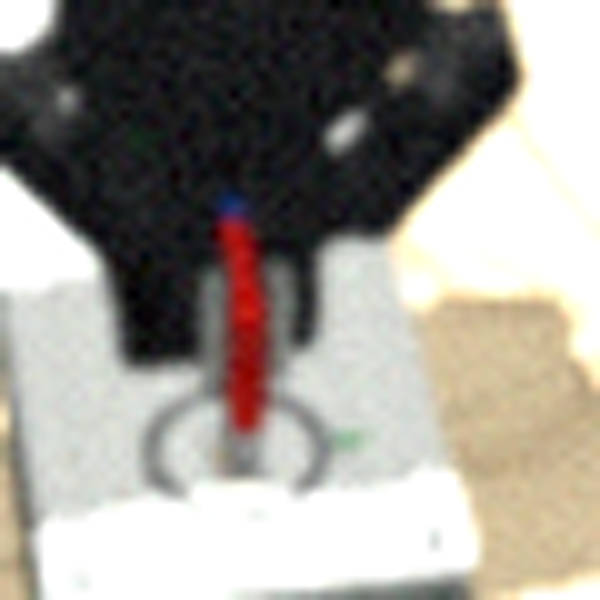

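Call:
jog_arm(rows="0 -0.7 2 0; 0 -0.7 4 0; 0 -0.7 6 0; 0 -0.7 6 0")

```text
time: 13.9
tool_pos: [545.6, 124.4, 99.8]
orientation: [-3.141, 0.0, 1.276]
wrist_force: [-0.3, -0.7, -0.5]
opening: 0.085
```

Call:
jog_arm(rows="0 0 1 0; 0 0 2 0; 0 0 3 0; 0 0 3 0")

```text
time: 14.23
tool_pos: [545.9, 123.7, 97.3]
orientation: [3.141, 0.001, 1.276]
wrist_force: [0.1, -1.6, -0.3]
opening: 0.084
```

Call:
jog_arm(rows="0.5 0 1 0; 0.5 0 2 0; 0.5 0 3 0; 0.5 0 3 0")

```text
time: 14.57
tool_pos: [545.7, 123.3, 94.3]
orientation: [3.142, 0.002, 1.275]
wrist_force: [-1.6, -3.8, 0.1]
opening: 0.087
```

Call:
jog_arm(rows="0 0 1 0; 0 0 2 0; 0 0 3 0; 0 0 3 0")

```text
time: 14.9
tool_pos: [546.0, 123.7, 92.2]
orientation: [-3.142, 0.001, 1.275]
wrist_force: [-3.5, -4.3, 8.5]
opening: 0.089
```

Call:
jog_arm(rows="-0.5 0 1 2; -0.5 0 2 2; -0.5 0 3 -2; -0.5 0 3 0")

```text
time: 15.23
tool_pos: [546.1, 124.4, 89.5]
orientation: [3.141, -0.001, 1.278]
wrist_force: [-3.3, -2.4, 11.0]
opening: 0.085
```

Call:
jog_arm(rows="0 0 1 2; 0 0 2 2; 0 0 3 -2; 0 0 3 -2; 0 0 3 0")

```text
time: 15.65
tool_pos: [546.5, 124.5, 89.3]
orientation: [-3.141, -0.003, 1.276]
wrist_force: [-10.7, -4.9, 36.7]
opening: 0.086
```

Call:
jog_arm(rows="0 0 -1 0; 0 0 -1 0")

```text
time: 15.82
tool_pos: [546.5, 124.5, 89.4]
orientation: [3.141, -0.002, 1.276]
wrist_force: [-8.7, -4.0, 28.2]
opening: 0.084
```

```bash
python3 - <<'E'
from h import *
s=bot.observe();print(s['tool_pos'],s['wrist_force'],s['wrist_torque'],s['joint_positions'].round(2))
im,c=snap('wrist','w7');snap('scene','s7')
im=cv2.imread('pics/s7.png')[170:230,240:300];cv2.imwrite('pics/s7d.png',cv2.resize(np.clip(im*1.6,0,255).astype(np.uint8),None,fx=10,fy=10,interpolation=cv2.INTER_CUBIC))
im=cv2.imread('pics/w7.png')[170:330,215:335];cv2.imwrite('pics/w7d.png',cv2.resize(np.clip(im*1.6,0,255).astype(np.uint8),None,fx=3.7,fy=3.7,interpolation=cv2.INTER_NEAREST))
E
```

```text
[546.45424218 124.53716141  89.36898812] [-8.68870774 -3.97431311 28.20274585] [-0.86138066  2.01355705  0.04417963] [-0.65  0.57  0.47  1.96 -0.39  0.7  -0.23]
```

View pics/w7d.png

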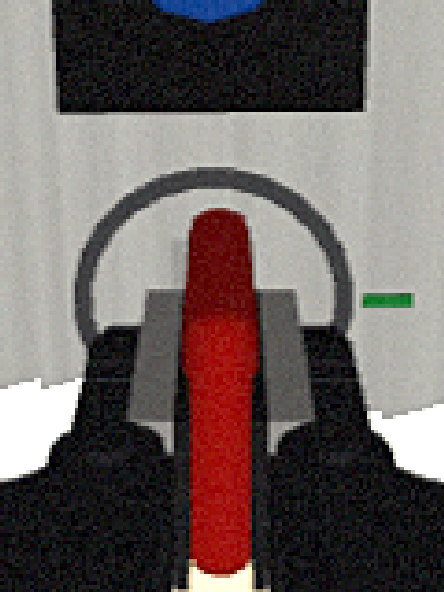

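View pics/s7d.png

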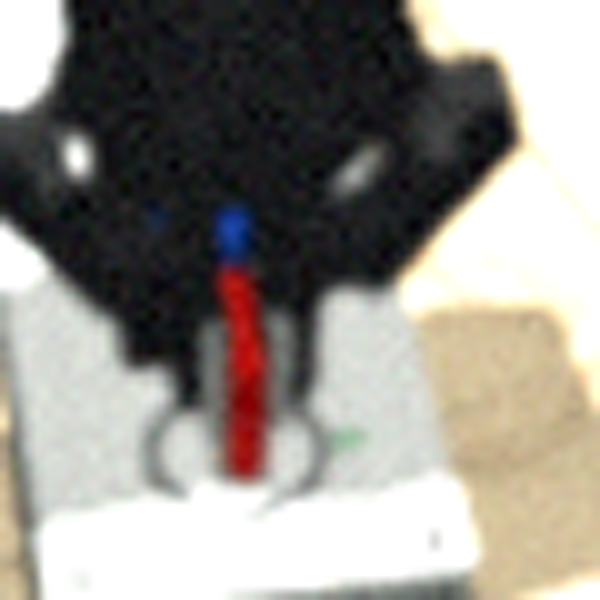

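The key sits at TCP z 89.4, as predicted for fully home (89.5), on a hard stop of about 30 N with no slip in the hand. I ease off the push and start the clockwise turn, compensating for the small offset between TCP and key centre.

Call:
jog_arm(rows="0 -0.4 -1 0; 0 -0.8 -1.5 2; 0 -0.9 -1.5 6; 0 -1 -1.5 10; 0.1 -1.1 -1.5 15; 0.1 -1.2 -1.5 20; 0.1 -1.3 -1.5 25; 0.2 -1.4 -1.5 30; 0.2 -1.5 -1.5 35; 0.3 -1.6 -1.5 40; 0.3 -1.6 -1.5 40")

```text
time: 16.83
tool_pos: [545.5, 124.7, 89.5]
orientation: [3.141, -0.002, 0.574]
wrist_force: [-3.3, -3.5, 16.8]
opening: 0.085
```

```bash
python3 - <<'E'
from h import *
s=bot.observe();print(s['tool_pos'],s['wrist_force'],s['wrist_torque'],s['orientation'],s['joint_positions'].round(2))
E
```

```text
[545.48121993 124.67989008  89.53340564] [-3.27488568 -3.54504004 16.779144  ] [-1.01892522  0.91015143 -0.06990166] [ 3.14058124e+00 -1.92559609e-03  5.74096167e-01] [-0.79  0.61  0.65  1.97 -0.54  0.74 -0.8 ]
```

Call:
jog_arm(rows="0 -0.1 0 4; 0 -0.2 0 9; 0 -0.3 0 14; 0.1 -0.4 0 19; 0.1 -0.5 0 24; 0.2 -0.6 0 29; 0.2 -0.7 0 34; 0.3 -0.8 0 39; 0.3 -0.8 0 42; 0.3 -0.8 0 42")

```text
time: 17.67
tool_pos: [545.2, 125.3, 89.6]
orientation: [-3.141, -0.002, -0.157]
wrist_force: [-4.2, -4.6, 17.6]
opening: 0.086
```

```bash
python3 - <<'E'
from h import *
s=bot.observe();print(s['tool_pos'],s['wrist_force'],s['wrist_torque'],s['orientation'],s['joint_positions'].round(2))
im,c=snap('wrist','w8')
im=cv2.imread('pics/w8.png');cv2.imwrite('pics/w8d.png',np.clip(im*1.4,0,255).astype(np.uint8))
E
```

```text
[545.21198067 125.31223522  89.55531069] [-4.21603711 -4.5986719  17.58824526] [-1.02882303  1.01134149  0.09318693] [-3.14142761e+00 -1.93988984e-03 -1.57161867e-01] [-0.91  0.68  0.84  1.98 -0.7   0.8  -1.4 ]
```

View pics/w8d.png

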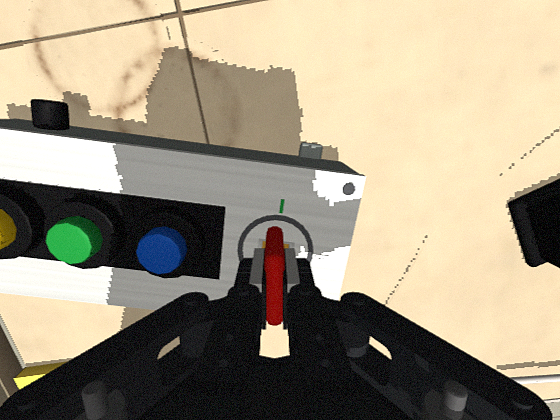

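Call:
jog_arm(rows="0 -0.1 0 2; 0 -0.1 0 4; 0 -0.1 0 4")

```text
time: 17.97
tool_pos: [545.2, 125.3, 89.6]
orientation: [-3.141, -0.002, -0.226]
wrist_force: [-4.1, -4.4, 16.5]
opening: 0.088
```

```bash
python3 - <<'E'
from h import *
s=bot.observe();print(s['wrist_force'],s['wrist_torque'],s['orientation'],s['effort'].round(2))
E
```

```text
[-4.08773    -4.3676459  16.46023457] [-1.0698374   1.01515434  0.13400401] [-3.14109709e+00 -1.83787596e-03 -2.26225598e-01] [ -1.55 -39.29   8.26 -14.77  -1.4   -0.82  -0.37]
```

Call:
jog_arm(rows="0 -0.1 0 2; 0 -0.1 0 4; 0 -0.1 0 4")

```text
time: 18.22
tool_pos: [545.2, 125.4, 89.5]
orientation: [-3.141, -0.002, -0.296]
wrist_force: [-4.0, -4.6, 16.8]
opening: 0.088
```

```bash
python3 - <<'E'
from h import *
s=bot.observe();print(s['wrist_force'],s['wrist_torque'],s['orientation'],s['effort'].round(2))
E
```

```text
[-3.99673113 -4.63640606 16.78996285] [-1.07900452  1.03523891  0.10998361] [-3.14105818e+00 -1.80844202e-03 -2.96091525e-01] [ -1.59 -39.3    8.44 -14.73  -1.44  -0.81  -0.37]
```

Call:
jog_arm(rows="0 -0.1 0 2; 0 -0.1 0 4; 0 -0.1 0 4")

```text
time: 18.47
tool_pos: [545.2, 125.3, 89.6]
orientation: [-3.141, -0.002, -0.366]
wrist_force: [-5.0, -4.6, 17.4]
opening: 0.085
```

```bash
python3 - <<'E'
from h import *
s=bot.observe();print(s['wrist_force'],s['wrist_torque'],s['orientation'],s['effort'].round(2))
im,c=snap('wrist','w9')
im=cv2.imread('pics/w9.png')[190:340,205:355];cv2.imwrite('pics/w9d.png',cv2.resize(np.clip(im*1.6,0,255).astype(np.uint8),None,fx=3.9,fy=3.9,interpolation=cv2.INTER_NEAREST))
E
```

```text
[-4.97571893 -4.61104124 17.4275701 ] [-1.17091944  1.12574544  0.09069106] [-3.14111930e+00 -1.77174754e-03 -3.65822845e-01] [ -1.6  -39.26   8.6  -14.71  -1.53  -0.82  -0.39]
```

View pics/w9d.png

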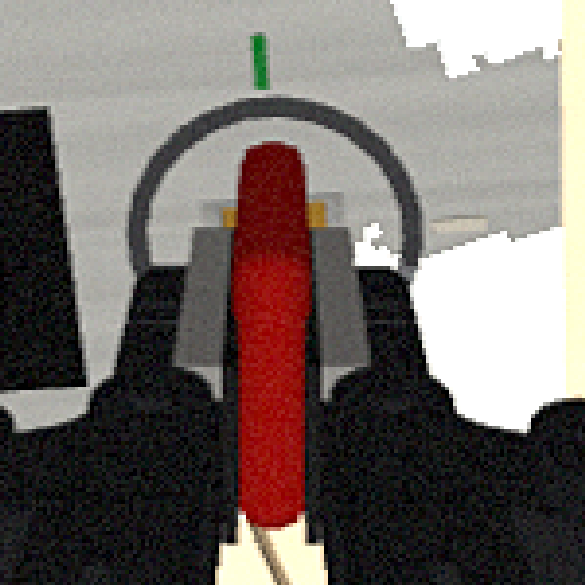

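Call:
jog_arm(rows="0 0 0 1; 0 0 0 3; 0 0 0 3")

```text
time: 18.77
tool_pos: [545.2, 125.4, 89.6]
orientation: [-3.141, -0.002, -0.418]
wrist_force: [-4.6, -3.8, 18.1]
opening: 0.085
```

```bash
python3 - <<'E'
from h import *
s=bot.observe();print(s['wrist_force'],s['wrist_torque'],s['orientation'],s['effort'].round(2),s['joint_positions'].round(3))
E
```

```text
[-4.63977553 -3.77207844 18.05314622] [-1.08911098  1.13619503  0.2550305 ] [-3.14112156e+00 -1.59623239e-03 -4.17776113e-01] [ -1.49 -39.24   8.81 -14.67  -1.6   -0.85  -0.46] [-0.951  0.706  0.897  1.98  -0.758  0.829 -1.61 ]
```

Call:
jog_arm(rows="0 0 0 1; 0 0 0 3; 0 0 0 3")

```text
time: 19.02
tool_pos: [545.1, 125.4, 89.5]
orientation: [-3.141, -0.001, -0.47]
wrist_force: [-5.2, -4.8, 18.1]
opening: 0.083
```

```bash
python3 - <<'E'
from h import *
s=bot.observe();print(s['wrist_force'],s['wrist_torque'],s['orientation'],s['effort'].round(2),s['joint_positions'].round(3))
im,c=snap('wrist','w10')
im=cv2.imread('pics/w10.png')[190:340,205:355];cv2.imwrite('pics/w10d.png',cv2.resize(np.clip(im*1.6,0,255).astype(np.uint8),None,fx=3.9,fy=3.9,interpolation=cv2.INTER_NEAREST))
E
```

```text
[-5.16002091 -4.76930598 18.13515896] [-1.1428481   1.12874222  0.41831963] [-3.14122095e+00 -1.49654524e-03 -4.69523494e-01] [ -1.32 -39.19   9.09 -14.56  -1.74  -0.88  -0.63] [-0.958  0.712  0.91   1.981 -0.768  0.835 -1.653]
```

View pics/w10d.png

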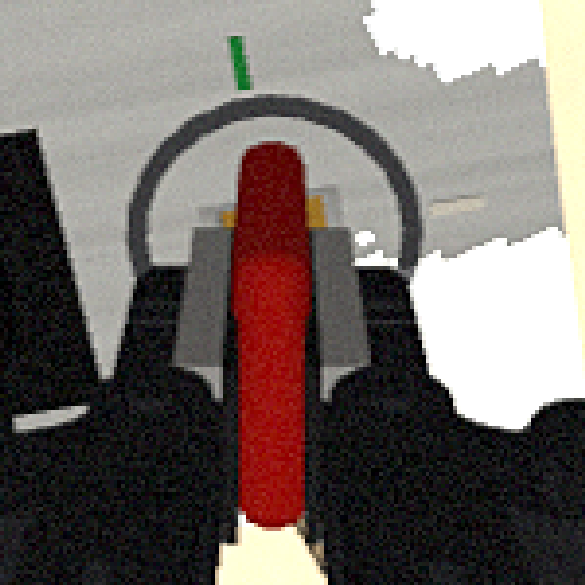

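Call:
jog_arm(rows="0 0 0 0; 0 0 0 0; 0 0 0 0; 0 0 0 0; 0 0 0 0; 0 0 0 0; 0 0 0 0; 0 0 0 0")

```text
time: 19.73
tool_pos: [545.1, 125.4, 89.6]
orientation: [-3.141, -0.001, -0.468]
wrist_force: [-4.9, -4.6, 18.3]
opening: 0.083
```

```bash
python3 - <<'E'
from h import *
s=bot.observe();print(s['time'],s['wrist_force'],s['wrist_torque'],s['orientation'],s['opening'])
snap('top','t11');snap('scene','s11')
for k in('note_pad','tape_clear'): print(k,spot_point(k,'top')[:1])
E
```

```text
19.7333 [-4.91021274 -4.57921423 18.29717481] [-1.08497589  1.08615063  0.32363065] [-3.14102460e+00 -1.49281347e-03 -4.68374931e-01] 0.083371828462651
note_pad [{'uv': [162.8, 285.3], 'p': 0.83}]
tape_clear [{'uv': [373.9, 137.5], 'p': 0.83}]
```

View pics/t11.png

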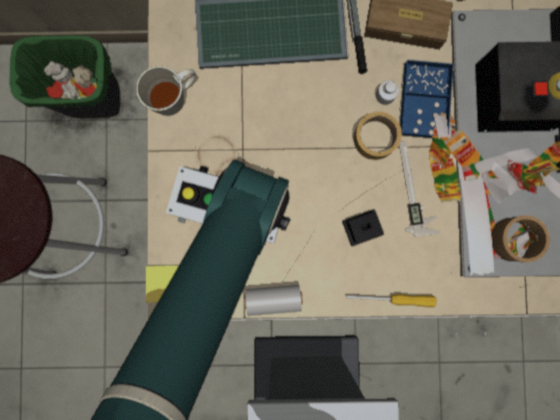

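The top view shows the stand empty at (363,227), and the pad (left edge 147, top edge 266) and the tape (377,135) where they were. The turning torque holds steady at the stop, so I hand in.

```bash
python3 -c "
from h import *
print(job_done()); s=bot.observe(); print(s['time'],s['wrist_torque'],s['orientation'])"
```

```text
the job is handed in; nothing more can be done
None
the job is handed in; nothing more can be done
```

I finished the sequence and handed it in at about 20 s, with the key still gripped and held turned. The switch's own angle can't be read, so the final position rests on force and camera evidence.

- **Buttons:** I pressed green, then yellow, then blue, each to a hard stop (41 N, 19.5 N and 26 N at the wrist). The green press overshot because I had guessed the button height too low. It went through the fingertips rather than the gripper's body, and well under the 120 N wrist limit.
- **Key insertion:** I lifted the key from its stand and pushed it past both pins with slight twisting. It came to rest at a tool height of 89.4 mm, against 89.5 mm predicted for fully home, and it had not slipped in the grip.
- **Turning:** I turned it clockwise. The tool went about 100°, which includes roughly 9° of play between key and slot plus some give in the arm. Past about 94° the turning torque climbed from 0.1 to 0.4 Nm, which I take as the stop.
- **Last checks:** After a 0.7 s hold the torque was still 0.32 Nm against the spring's 0.11, and the downward push was 18 N. The tape roll was where it started. The arm partly covered the note pad in the last top view. Its visible edges had not moved, though the network placed it about 3 pixels off its first reading.

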